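# Index the spraying wheel

## Robot

A 6-joint arm with a two-finger parallel gripper is mounted at the origin on a cart in front of the work surface, level with it; the furniture and walls round the work are solid. World frame = base frame: x ahead of the robot, y to its left, z up, the work surface at z = 0. Lengths are in mm, angles in degrees, forces in N, time in s.
With the tool pointing down it reaches from about 300 to 850 mm from the base axis. Payload 4.2 kg.
Tool frame: the origin (TCP) lies on the centre line of the jaws, within the pads' length; the fingertips stand 8 mm ahead of it and the grasp point (between the pads) lies 11 mm behind it; z points along the fingers, y is the line along which they close (so a half turn about z gives the same grasp; the last joint's range is limited). The gripper opens to 91 mm and grips with 3 to 60 N. Pads are 32 mm wide; open, the fingers measure 118 mm over their backs; the gripper's body (76 mm by 178 mm) begins 60 mm behind the grasp point.
Start: joints at [-65.317, 18.312, 89.639, -0, 72.044, -1.146], TCP at [250.524, -517.571, 221.976] pointing down, gripper open.
Joint ranges: [-177.97, 177.97], [-48.28, 115.42], [12.27, 149.76], [-77.06, 257.06], [2.81, 150.46], [-146.56, 146.56]. Speed limits (degrees/s): [147.25, 147.25, 180, 180, 180, 180].

## Interface

Orientations are given as [roll, pitch, yaw] about the fixed x, y, z axes, in that order (R = Rz(yaw) Ry(pitch) Rx(roll)).
In Python, from workcell import telemetry, eyes, ticket gives the robot as it stands. The module is installed in compiled form; this text tells all that it offers.
- The arm moves only by the shell command python3 -m crank 'ROWS' [OPENING] [FORCE]. ROWS is JSON, a list of rows, each an object of numbers: "dx", "dy", "dz": the shift along the world's x, y, z normalised to -1 to 1, where 1 is 80 cm; "yaw": the turn about the world's z normalised to -1 to 1, where 1 is 5 degrees. A call has 1 to 10 rows; each row shifts and turns the commanded pose from where the row before left it; what a row does not reach is not made up. A row lasts 1/8 s, in which the tool goes at most 62.5 mm and 10.7 degrees, less where a joint would pass 70% of its speed; a pose out of reach is approached as far as the arm can. A call with a number of a shift or a turn outside -1 to 1 is refused whole. A call with a gripper value outside its range is refused whole. OPENING is the opening, from 0 (shut) to 1 (fully open), set as the call begins (- or left out, the last holds). The fingers move at their own pace and stop on an object; FORCE is the grip in N (left out, the last holds). Time passes only in rows, so rows that do not move let the fingers close. It gives the time, the measured TCP pose, the force, the opening and the grip force at its end, in the units of the state.
- telemetry.state(): the state, without advancing time (a new reading comes with each control period).
- eyes.grab_frame(name): name is "scene" or "top" or "wrist"; returns the picture (384x512x3 uint8, red, green, blue); there is no depth.
- eyes.calibration(name): a dict with "camera_matrix" (3x3 intrinsics, pixels), "world_from_camera" (4x4, takes a point from camera to world coordinates). Camera axes: x right, y down, z forward; pixel columns grow to the right and rows downward; lengths in mm; the calibration is good to about 2 mm. A picture is of the moment at which its call begins: read the wrist's pose just before it. calibration takes no time and is no camera call; for the wrist camera it gives the pose at the moment of the call.
- ticket.job_done(): hands the job in; it is judged then, once.
The state is a dict: "time_s": time; "qpos": joint angles; "qvel": joint speeds; "effort": joint torques, N m; "ee_pos": TCP position; "ee_rot": TCP orientation; "force": force on the tool from outside, world axes, zero at the start; "torque": the same for the moment, N m; "gripper_width": finger opening in mm; "gripper_force": force on a finger pad.
Only numpy, scipy, OpenCV 4.12 (cv2) and the standard library are available. Lean on these libraries where they do the work, as an engineer would, in place of code of your own. Each camera call takes 0.05 s, during which the arm holds its last target. There are 200 camera calls.

## Task

Turn the spraying wheel by pushing its spokes with a finger until the beaker stands squarely in front of the spray gun's nozzle, its middle on the line from the nozzle to the wheel's axis, and leave it there at rest. Either direction will do, and you may push in several strokes. Do not touch, lift, shift or topple the beaker, the bowl or the test tile on the wheel, keep off the round head itself, and leave the things standing about the table where they are.

Things in the scene. Friction and masses are not known exactly. Their poses are not given: they have to be found in the camera images.
- rig: The spraying turntable rig, fixed to the table: round dark steel foot (170 mm across) with a bar to a column at the rear that holds the spray gun. Origin on the table on the wheel's turning axis; z up; its x axis points from the wheel's axis straight at the gun. The spray line is this x axis.
- wheel_axis (a point): Point on the turning axis at the top face of the round aluminium head (240 mm across, top 60 mm above the table) on which the pots stand.
- nozzle (a point): Tip of the spray gun's nozzle, 154 mm from the turning axis and 137 mm above the table; the gun points level at the axis. Column and gun lie behind it, outside the spokes' swing; the spokes pass beneath the nozzle.
- wheel (a joint): Turn of the wheel (head and spokes together), rad, counter-clockwise seen from above positive; no end stops. It turns stiffly (about 0.12 N m plus drag: roughly 1 N at a spoke) and stays where it is left.
- spoke0 (a point): The first of four alike cranked steel spokes. Point: middle of its level outer part, a radial round bar 12 mm thick, 90 mm above the table, straight from 140 to 170 mm from the axis (point at 156 mm); ball end 19 mm across, tip at 188 mm. Inwards it bends down under the head. Below the outer part is free space to the table, save the rig's 10 mm high rear bar.
- spoke1 (a point): The one 90 degrees counter-clockwise of spoke0 of four alike cranked steel spokes. Point: middle of its level outer part, a radial round bar 12 mm thick, 90 mm above the table, straight from 140 to 170 mm from the axis (point at 156 mm); ball end 19 mm across, tip at 188 mm. Inwards it bends down under the head. Below the outer part is free space to the table, save the rig's 10 mm high rear bar.
- spoke2 (a point): The one 180 degrees counter-clockwise of spoke0 of four alike cranked steel spokes. Point: middle of its level outer part, a radial round bar 12 mm thick, 90 mm above the table, straight from 140 to 170 mm from the axis (point at 156 mm); ball end 19 mm across, tip at 188 mm. Inwards it bends down under the head. Below the outer part is free space to the table, save the rig's 10 mm high rear bar.
- spoke3 (a point): The one 270 degrees counter-clockwise of spoke0 of four alike cranked steel spokes. Point: middle of its level outer part, a radial round bar 12 mm thick, 90 mm above the table, straight from 140 to 170 mm from the axis (point at 156 mm); ball end 19 mm across, tip at 188 mm. Inwards it bends down under the head. Below the outer part is free space to the table, save the rig's 10 mm high rear bar.
- beaker_center (a point): Centre (half-way up) of the straight cream bisque beaker, 64 mm across and 79 mm tall, loose on the head about 62 mm from the axis.
- bowl_center (a point): Centre of the red-clay bisque bowl, 110 mm across and 53 mm tall, loose on the head about 62 mm from the axis; it does not reach past the head's rim.
- tile_center (a point): Centre of the L-shaped glaze test tile, 30 x 34 mm and 61 mm tall, loose on the head about 62 mm from the axis.
- jar_a: Bystander: small oxide jar with screw lid, 54 mm across, 74 mm tall; loose on the table, origin under its centre.
- jar_b: Bystander: larger oxide jar with screw lid, 62 mm across, 86 mm tall; loose on the table, origin under its centre.
- timer: Bystander: digital timer standing on edge, 64 mm high; loose on the table, origin under its centre.
- beaker: The beaker itself; origin at the centre of its underside. Not to be touched.
- bowl: The bowl itself; origin at the centre of its underside. Not to be touched.
- tile: The tile itself; origin at the centre of its underside. Not to be touched.

How it is judged (in metres and radians):
At the end, for the whole second after the job is handed in: The beaker's centre is within 12 mm of the spray line on the gun's side of the axis (about 11 degrees of turn either way); the wheel is at rest; beaker, bowl and tile stand upright on the head, 42 to 82 mm from the axis (y of beaker_center in the frame of rig between -0.012 and 0.012 m and x of beaker_center in the frame of rig above 0.03 m and velocity of joint wheel between -0.05 and 0.05 rad/s and angle between each of beaker_center, bowl_center, tile_center's own z axis and vertical below 0.15 rad and horizontal distance between beaker_center and wheel_axis between 0.042 and 0.082 m and horizontal distance between bowl_center and wheel_axis between 0.042 and 0.082 m and horizontal distance between tile_center and wheel_axis between 0.042 and 0.082 m); the robot touches nothing.
It fails at once if a piece on the wheel is touched by the robot (contact force between any of the fingers, the arm and beaker above 0.5 N or contact force between any of the fingers, the arm and bowl above 0.5 N or contact force between any of the fingers, the arm and tile above 0.5 N).
It fails at once if a piece on the wheel is lifted or falls off (height (world z) of beaker_center above 0.1115 m or height (world z) of beaker_center below 0.0845 m or height (world z) of bowl_center above 0.0985 m or height (world z) of bowl_center below 0.0715 m or height (world z) of tile_center above 0.1025 m or height (world z) of tile_center below 0.0755 m).
It fails at once if a piece on the wheel slides or topples (centre outside 42 to 82 mm from the axis, or tipped over 0.3 rad) (horizontal distance between any of beaker_center, bowl_center, tile_center and wheel_axis above 0.082 m or horizontal distance between any of beaker_center, bowl_center, tile_center and wheel_axis below 0.042 m or angle between any of beaker_center, bowl_center, tile_center's own z axis and vertical above 0.3 rad).
It fails at once if the robot presses on the round head instead of the spokes (contact force between any of the fingers, the arm and wheel_c0 above 1.5 N).
It fails at once if a bystander is moved by more than 30 mm (distance of any of jar_a, jar_b, timer from where it was at the start of the episode above 0.03 m).
It also fails if it takes over 67 s, if anything falls off the work surface, if the arm or the gripper's body presses on something with over 40 N, if the wrist force passes 120 N, or if a joint passes its speed limit or range.

## Working session

There is one attempt and no reset: what is moved stays moved. The work goes in short steps, Python scripts to look and compute and a shell command to move; the robot and the scene stay as the last step left them, time stands still between calls to the robot, and variables do not carry over. Pictures are saved under pics/ and viewed, at most 10 in all, crops included, and the job is handed in when it is done.

```bash
mkdir -p pics
python3 - <<'E'
from workcell import telemetry, eyes
import cv2,numpy as np
for n in ("top","scene"):
    cv2.imwrite(f"pics/{n}0.png",eyes.grab_frame(n)[:,:,::-1])
    c=eyes.calibration(n);print(n,np.round(c["camera_matrix"],1).tolist(),np.round(c["world_from_camera"],3).tolist())
s=telemetry.state();print(s["time_s"],s["ee_pos"],s["ee_rot"],s["force"],s["gripper_width"])
E
```

```text
top [[449.4, 0.0, 260.8], [0.0, 449.4, 182.5], [0.0, 0.0, 1.0]] [[0.005, -0.982, 0.186, 315.226], [-1.0, -0.007, -0.009, 115.418], [0.01, -0.186, -0.982, 1350.211], [0.0, 0.0, 0.0, 1.0]]
scene [[461.7, 0.0, 257.9], [0.0, 461.7, 184.5], [0.0, 0.0, 1.0]] [[0.901, -0.314, 0.299, 216.586], [-0.434, -0.659, 0.614, -569.324], [0.005, -0.683, -0.73, 946.323], [0.0, 0.0, 0.0, 1.0]]
0.1 [ 250.3462282  -517.17554425  221.21384852] [-1.79911689e+02 -1.54676534e-04  2.58291922e+01] [ 1.21917723 -0.36104684 -0.23323586] 91.15790213431555
```

View pics/top0.png

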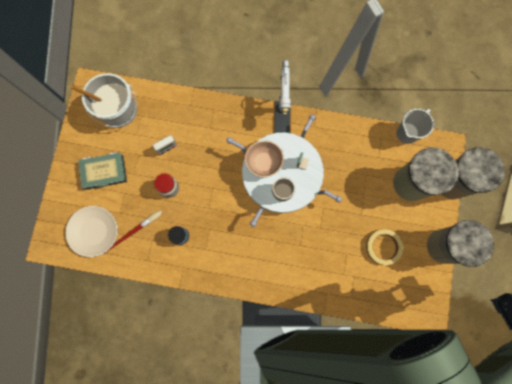

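View pics/scene0.png

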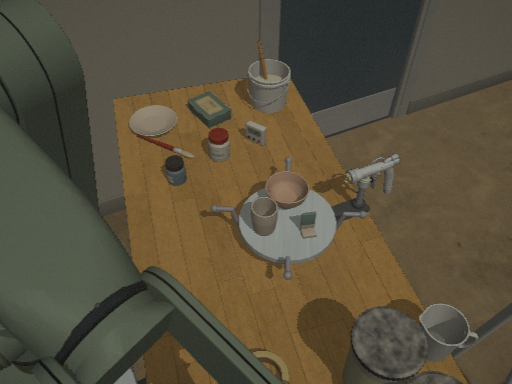

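The top view shows the head at about (283,172), the gun at (285,95), the beaker at (283,188) and the spoke balls near (232,141), (312,118), (337,198), (254,222). The beaker is nearly opposite the gun, so the wheel needs about half a turn. Next I measure these points.

```bash
cat > h.py <<'E'
from workcell import telemetry, eyes
import cv2,numpy as np
def cast(uv,z,n="top"):
    c=eyes.calibration(n);K=c["camera_matrix"];T=c["world_from_camera"]
    d=T[:3,:3]@np.linalg.inv(K)@np.array([*uv,1.]);o=T[:3,3]
    return (o+d*(z-o[2])/d[2])[:2]
def proj(P,n="top"):
    c=eyes.calibration(n);K=np.array(c["camera_matrix"]);T=np.array(c["world_from_camera"])
    q=K@(T[:3,:3].T@(np.array(P,float)-T[:3,3]));return q[:2]/q[2]
def polar(p,a):
    d=np.array(p)-a;return round(float(np.hypot(*d)),1),round(float(np.degrees(np.arctan2(d[1],d[0]))),1)
E
python3 - <<'E'
from h import *
im=cv2.imread("pics/top0.png");hsv=cv2.cvtColor(im,cv2.COLOR_BGR2HSV)
m=cv2.inRange(hsv,(0,0,60),(179,75,255))
roi=np.zeros_like(m);roi[100:240,215:350]=255
m2=cv2.morphologyEx(m&roi,cv2.MORPH_OPEN,np.ones((9,9)))
k=max(cv2.findContours(m2,cv2.RETR_EXTERNAL,cv2.CHAIN_APPROX_NONE)[0],key=cv2.contourArea)
hull=cv2.convexHull(k);print(cv2.fitEllipse(hull))
P=np.array([cast(p[0],60) for p in hull]);A=np.c_[P,np.ones(len(P))];s=np.linalg.lstsq(A,(P**2).sum(1),rcond=None)[0]
c=s[:2]/2;print("axis",c,"R",np.sqrt(s[2]+c@c))
for uv in [(232,141),(312,118),(337,198),(254,222)]:
    p=cast(uv,90);print("ball",p,polar(p,c))
print("nozzle",polar(cast((285,108),137),c),"gun rear",polar(cast((286,62),150),c))
print("beaker rim",polar(cast((283.5,188.5),139),c),"bowl",polar(cast((264,158),113),c))
for n,uv,z in [("jarA",(178,235),74),("jarB",(164,183),86),("timer",(164,144),64),("ring",(384,247),20)]:print(n,cast(uv,z))
cv2.imwrite("pics/crop0.png",cv2.resize(im[40:245,195:365],None,fx=3.5,fy=2.9*1.0,interpolation=cv2.INTER_CUBIC)[:600])
E
```

```text
((280.1058044433594, 163.6519012451172), (82.4726791381836, 101.22213745117188), 163.6706085205078)
axis [615.24118951  47.21256516] R 134.36924561702762
ball [676.24056886 187.66575841] (153.1, 66.5)
ball [748.12023766 -46.00229455] (162.3, -35.0)
ball [ 510.91846127 -113.25854923] (191.4, -123.0)
ball [441.22832757 121.95397596] (189.4, 156.8)
nozzle (146.2, -4.3) gun rear (279.9, -2.8)
beaker rim (86.8, -176.3) bowl (48.0, 83.7)
jarA [404.78869918 336.22009963]
jarB [551.56895405 379.86803997]
timer [672.89128139 389.75685078]
ring [ 376.94886382 -260.57561296]
```

View pics/crop0.png

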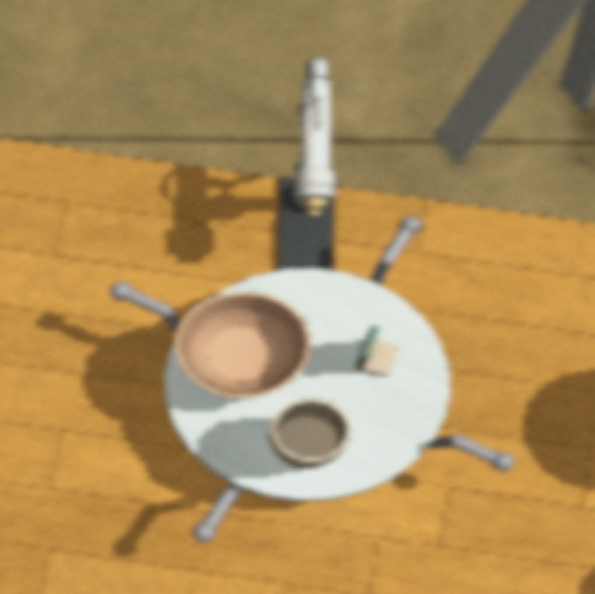

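The crop shows the round head spanning columns 165–450 and rows 268–500. The balls are at (120,290), (412,224), (505,461) and (204,535), the nozzle tip at (315,212) and the beaker rim centre at (310,432). The mask fit was contaminated (R = 134 mm instead of 120 mm), so I use these points instead.

Run:
```python
from h import *
f=lambda x,y:(195+x/3.5-.36,40+y/2.9-.33)
c1=cast(f(308,384),60)
B=[cast(f(*p),90) for p in [(120,290),(412,224),(505,461),(204,535)]]
c=np.mean(B,0);print("head ctr",c1,"balls ctr",c)
for b in B: print("ball",b.round(),polar(b,c))
for p in [(165,384),(450,384),(308,268),(308,500)]:print("rim",polar(cast(f(*p),60),c))
print("nozzle",cast(f(315,212),137),polar(cast(f(315,212),137),c),"gun rear",polar(cast(f(318,62),150),c))
print("gun axis dir",polar(cast(f(318,62),150),cast(f(315,212),137)))
print("beaker",polar(cast(f(310,432),139),c),"bowl",polar(cast(f(242,344),113),c))
b=cast(f(310,432),139)
```

```text
head ctr [591.48202599  39.17282597] balls ctr [593.98581395  38.94682701]
ball [680. 197.] (179.7, 61.3)
ball [751. -47.] (179.5, -28.7)
ball [ 509. -119.] (179.0, -118.3)
ball [435. 125.] (180.6, 151.6)
rim (120.2, 91.6)
rim (119.1, -90.8)
rim (119.7, -0.1)
rim (120.6, 179.7)
nozzle [746.79812376  37.36680198] (152.8, -0.6) gun rear (303.7, -0.7)
gun axis dir (150.9, -0.9)
beaker (65.8, 176.9) bowl (62.2, 65.6)
```

Axis (594, 39), all balls at r ≈ 180 mm, rim at 120 mm and nozzle at 153 mm, all matching the given sizes. The gun bears -0.7° and the beaker 177°, so I need to turn about -178° (clockwise). I'll push the spoke at 242° clockwise around the robot's side, in two strokes of about 89°. First I go above the entry point at bearing 258°, (561, -115).

```bash
python3 -m crank '[{"dx":0.039,"dy":0.05,"yaw":1},{"dx":0.039,"dy":0.05,"yaw":1},{"dx":0.039,"dy":0.05,"yaw":1},{"dx":0.039,"dy":0.05,"yaw":1},{"dx":0.039,"dy":0.05,"yaw":1},{"dx":0.039,"dy":0.05,"yaw":1},{"dx":0.039,"dy":0.05,"yaw":1},{"dx":0.039,"dy":0.05,"yaw":1},{"dx":0.039,"dy":0.05,"yaw":1},{"dx":0.039,"dy":0.05,"yaw":1}]' 0; python3 -m crank '[{},{}]'
```

```text
validation failed for argument at $[0]...
validation failed for argument at $[0]...
```

```bash
python3 -m crank '[{"dx":0.039,"dy":0.05,"dz":0,"yaw":1},{"dx":0.039,"dy":0.05,"dz":0,"yaw":1},{"dx":0.039,"dy":0.05,"dz":0,"yaw":1},{"dx":0.039,"dy":0.05,"dz":0,"yaw":1},{"dx":0.039,"dy":0.05,"dz":0,"yaw":1},{"dx":0.039,"dy":0.05,"dz":0,"yaw":1},{"dx":0.039,"dy":0.05,"dz":0,"yaw":1},{"dx":0.039,"dy":0.05,"dz":0,"yaw":1},{"dx":0.039,"dy":0.05,"dz":0,"yaw":1},{"dx":0.039,"dy":0.05,"dz":0,"yaw":1}]' 0; python3 -m crank '[{"dx":0,"dy":0,"dz":0,"yaw":0},{"dx":0,"dy":0,"dz":0,"yaw":0}]'
```

```text
time_s: 1.35
ee_pos: [563.2, -116.1, 221.6]
ee_rot: [-180.0, 0.0, 76.0]
force: [-0.0, -0.5, 0.1]
gripper_width: 0.8
gripper_force: 0.0
time_s: 1.6
ee_pos: [561.9, -117.8, 221.5]
ee_rot: [-179.9, 0.0, 75.8]
force: [0.7, -0.6, -0.2]
gripper_width: 0.3
gripper_force: 0.0
```

```bash
python3 -m crank '[{"dx":0,"dy":0,"dz":-0.0425,"yaw":0},{"dx":0,"dy":0,"dz":-0.0425,"yaw":0},{"dx":0,"dy":0,"dz":-0.0425,"yaw":0},{"dx":0,"dy":0,"dz":-0.0425,"yaw":0},{"dx":0,"dy":0,"dz":0,"yaw":0}]'
python3 - <<'E'
from h import *
cv2.imwrite("pics/top1.png",cv2.resize(eyes.grab_frame("top")[90:250,190:360,::-1],None,fx=3.5,fy=3.5,interpolation=cv2.INTER_CUBIC))
s=telemetry.state();c=np.array([594,39.]);p=np.array(s["ee_pos"][:2]);print(polar(p,c),s["qpos"])
a=np.radians(258-5*np.arange(0,21));W=c+159*np.c_[np.cos(a),np.sin(a)];W[0]=p
print((np.diff(W,axis=0)/800).round(4).tolist())
E
```

```text
time_s: 2.22
ee_pos: [559.7, -118.4, 83.8]
ee_rot: [-179.6, 0.0, 75.7]
force: [-0.7, 0.0, 1.1]
gripper_width: 0.2
gripper_force: 0.0
(160.9, -101.7) [-1.30694382e+01  2.49927042e+01  1.00623459e+02 -1.33507345e-02
  5.44957967e+01  1.22053090e+00]
[[-0.0174, 0.0069], [-0.0163, 0.0058], [-0.0158, 0.0072], [-0.0151, 0.0085], [-0.0143, 0.0098], [-0.0134, 0.011], [-0.0124, 0.0122], [-0.0113, 0.0132], [-0.0101, 0.0141], [-0.0088, 0.0149], [-0.0075, 0.0156], [-0.0061, 0.0162], [-0.0046, 0.0167], [-0.0032, 0.017], [-0.0017, 0.0173], [-0.0002, 0.0173], [0.0014, 0.0173], [0.0029, 0.0171], [0.0043, 0.0168], [0.0058, 0.0163]]
```

View pics/top1.png

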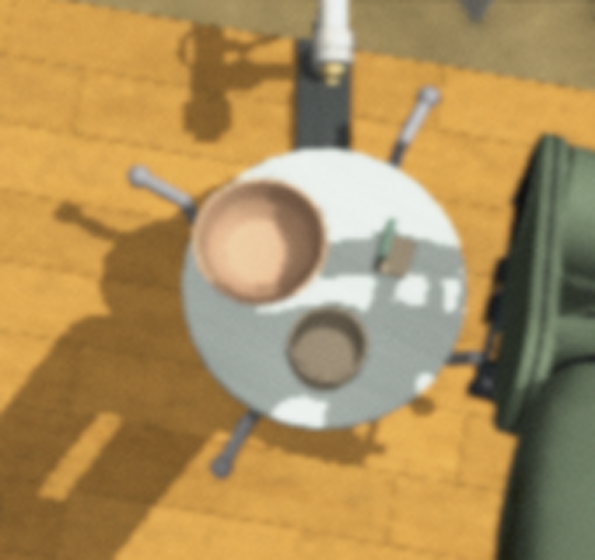

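The wheel hasn't moved. The gripper is beside the right-hand spoke (about (470,357)) and off the rim. I start the stroke.

```bash
python3 -m crank '[{"dx":-0.0174,"dy":0.0069,"dz":0,"yaw":-1},{"dx":-0.0163,"dy":0.0058,"dz":0,"yaw":-1},{"dx":-0.0158,"dy":0.0072,"dz":0,"yaw":-1},{"dx":-0.0151,"dy":0.0085,"dz":0,"yaw":-1},{"dx":-0.0143,"dy":0.0098,"dz":0,"yaw":-1},{"dx":-0.0134,"dy":0.011,"dz":0,"yaw":-1},{"dx":-0.0124,"dy":0.0122,"dz":0,"yaw":-1},{"dx":-0.0113,"dy":0.0132,"dz":0,"yaw":-1},{"dx":-0.0101,"dy":0.0141,"dz":0,"yaw":-1},{"dx":-0.0088,"dy":0.0149,"dz":0,"yaw":-1}]'
python3 - <<'E'
from h import *
cv2.imwrite("pics/scene2.png",eyes.grab_frame("scene")[:,:,::-1])
s=telemetry.state();c=np.array([594,39.]);p=np.array(s["ee_pos"][:2]);print(polar(p,c),s["qpos"],s["force"])
E
```

```text
time_s: 3.52
ee_pos: [455.8, -35.2, 88.2]
ee_rot: [179.8, -0.2, 25.6]
force: [-0.5, -0.6, -1.1]
gripper_width: 0.8
gripper_force: 0.4
(157.5, -152.4) [-5.74646175e+00  1.55481446e+01  1.15871154e+02  2.70076220e-02
  4.84119970e+01  5.87062837e+01] [-1.02706568 -0.09737919  0.32036636]
```

View pics/scene2.png

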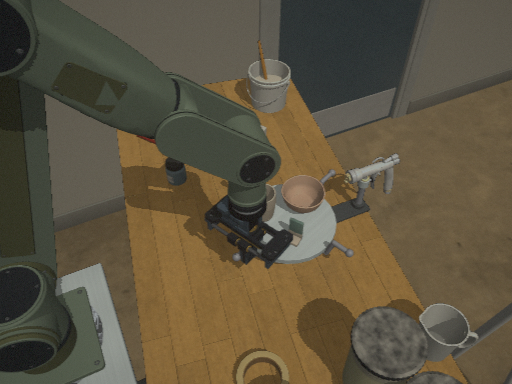

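The wheel is turning cleanly: the spoke has swung clockwise and the pots are undisturbed. I finish the stroke.

```bash
python3 -m crank '[{"dx":-0.0075,"dy":0.0156,"dz":-0.002,"yaw":-1},{"dx":-0.0061,"dy":0.0162,"dz":-0.002,"yaw":-1},{"dx":-0.0046,"dy":0.0167,"dz":0,"yaw":-1},{"dx":-0.0032,"dy":0.017,"dz":0,"yaw":-1},{"dx":-0.0017,"dy":0.0173,"dz":0,"yaw":-1},{"dx":-0.0002,"dy":0.0173,"dz":0,"yaw":-1},{"dx":0.0014,"dy":0.0173,"dz":0,"yaw":-1},{"dx":0.0029,"dy":0.0171,"dz":0,"yaw":-1},{"dx":0.0043,"dy":0.0168,"dz":0,"yaw":-1}]'
python3 -m crank '[{"dx":0,"dy":0,"dz":0,"yaw":0}]'
python3 - <<'E'
from h import *
s=telemetry.state();c=np.array([594,39.]);p=np.array(s["ee_pos"][:2]);print(polar(p,c),s["qpos"],s["force"])
f=eyes.grab_frame("top")[:,:,::-1];cv2.imwrite("pics/top3f.png",f)
cv2.imwrite("pics/top3.png",cv2.resize(f[90:250,190:360],None,fx=3.5,fy=3.5,interpolation=cv2.INTER_CUBIC))
E
```

```text
time_s: 4.7
ee_pos: [444.5, 86.2, 84.6]
ee_rot: [-179.9, -0.2, -19.3]
force: [0.2, -1.0, -0.1]
gripper_width: 0.1
gripper_force: 0.6
time_s: 4.82
ee_pos: [444.3, 86.6, 84.2]
ee_rot: [-179.9, -0.2, -19.0]
force: [-0.1, 0.2, -0.9]
gripper_width: 0.7
gripper_force: 0.0
(157.1, 162.4) [ 9.57478826e+00  1.55921403e+01  1.16545131e+02 -1.13719694e-02
  4.76729536e+01  1.18610027e+02] [-0.1469076   0.20051688 -0.88384351]
```

View pics/top3.png

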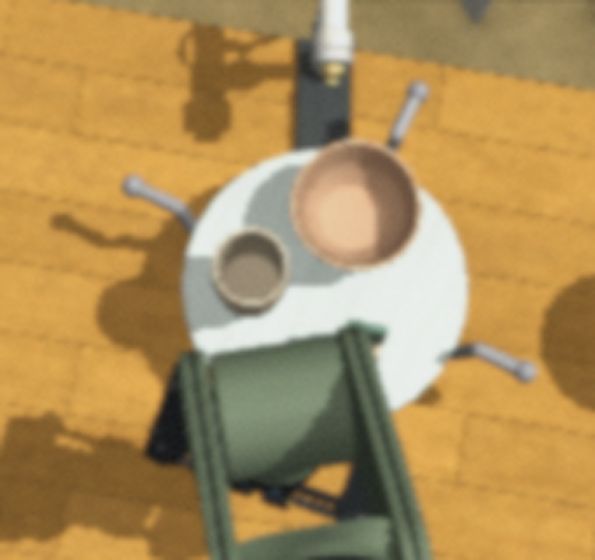

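After stroke one the beaker rim is at (251,270), the balls are at (131,185), (419,91) and (525,371), and the pots are standing. I measure the angles and plan the return.

Run:
```python
from h import *
c=np.array([594,39.]);f=lambda x,y:(190+x/3.5-.36,90+y/3.5-.36)
for p in [(131,185),(419,91),(525,371)]:print("ball",polar(cast(f(*p),90),c))
print("beaker",polar(cast(f(251,270),139),c))
p=np.array(telemetry.state()["ee_pos"][:2])
for a in (258,260,262):
    a=np.radians(a);w=c+159*np.array([np.cos(a),np.sin(a)]);print(w,(w-p)/800)
```

```text
ball (180.4, 64.5)
ball (178.9, -25.6)
ball (177.2, -115.5)
beaker (63.8, 94.4)
[ 560.94204116 -116.52546852] [ 0.14657178 -0.25336676]
[ 566.38993975 -117.58443273] [ 0.15338165 -0.25469047]
[ 571.87147695 -118.45262293] [ 0.16023357 -0.25577571]
```

Turned -87°. The beaker is now at about 93° and the next spoke at 244.5°. Back off, lift, return.

```bash
python3 -m crank '[{"dx":-0.005,"dy":-0.014,"dz":0,"yaw":0},{"dx":0,"dy":0,"dz":0.0625,"yaw":0},{"dx":0,"dy":0,"dz":0.0625,"yaw":0}]'
python3 -m crank '[{"dx":0.0079,"dy":-0.012,"dz":0,"yaw":1},{"dx":0.0079,"dy":-0.012,"dz":0,"yaw":1},{"dx":0.0079,"dy":-0.012,"dz":0,"yaw":1},{"dx":0.0079,"dy":-0.012,"dz":0,"yaw":1},{"dx":0.0079,"dy":-0.012,"dz":0,"yaw":1},{"dx":0.0079,"dy":-0.012,"dz":0,"yaw":1},{"dx":0.0079,"dy":-0.012,"dz":0,"yaw":1},{"dx":0.0079,"dy":-0.012,"dz":0,"yaw":1},{"dx":0.0079,"dy":-0.012,"dz":0,"yaw":1},{"dx":0.0079,"dy":-0.012,"dz":0,"yaw":1}]' >/dev/null
python3 -m crank '[{"dx":0.0079,"dy":-0.012,"dz":0,"yaw":1},{"dx":0.0079,"dy":-0.012,"dz":0,"yaw":1},{"dx":0.0079,"dy":-0.012,"dz":0,"yaw":1},{"dx":0.0079,"dy":-0.012,"dz":0,"yaw":1},{"dx":0.0079,"dy":-0.012,"dz":0,"yaw":1},{"dx":0.0079,"dy":-0.012,"dz":0,"yaw":1},{"dx":0.0079,"dy":-0.012,"dz":0,"yaw":1},{"dx":0.0079,"dy":-0.012,"dz":0,"yaw":1},{"dx":0.0079,"dy":-0.012,"dz":0,"yaw":1},{"dx":0,"dy":0,"dz":0,"yaw":0}]'
```

```text
time_s: 5.25
ee_pos: [437.9, 73.8, 183.7]
ee_rot: [179.9, 0.1, -19.2]
force: [1.0, -0.3, 0.4]
gripper_width: 0.4
gripper_force: 0.0
time_s: 7.75
ee_pos: [558.3, -108.8, 182.6]
ee_rot: [-180.0, 0.0, 75.7]
force: [-0.5, 0.5, 0.9]
gripper_width: 0.3
gripper_force: 0.0
```

```bash
python3 -m crank '[{"dx":0.01,"dy":-0.0115,"dz":0,"yaw":0.5},{"dx":0,"dy":0,"dz":-0.041,"yaw":0},{"dx":0,"dy":0,"dz":-0.041,"yaw":0},{"dx":0,"dy":0,"dz":-0.041,"yaw":0},{"dx":0,"dy":0,"dz":0,"yaw":0}]'
python3 - <<'E'
from h import *
s=telemetry.state();c=np.array([594,39.]);p=np.array(s["ee_pos"][:2]);print(polar(p,c))
a=np.radians(260-5*np.arange(0,21));W=c+159*np.c_[np.cos(a),np.sin(a)];W[0]=p
print((np.diff(W,axis=0)/800).round(4).tolist())
E
```

```text
time_s: 8.38
ee_pos: [564.3, -116.1, 82.2]
ee_rot: [-179.6, -0.0, 78.3]
force: [-0.5, -0.6, 0.2]
gripper_width: 0.1
gripper_force: 0.0
(158.0, -100.8)
[[-0.0143, 0.0019], [-0.0165, 0.0052], [-0.016, 0.0066], [-0.0154, 0.008], [-0.0146, 0.0093], [-0.0138, 0.0106], [-0.0128, 0.0117], [-0.0117, 0.0128], [-0.0106, 0.0138], [-0.0093, 0.0146], [-0.008, 0.0154], [-0.0066, 0.016], [-0.0052, 0.0165], [-0.0038, 0.0169], [-0.0023, 0.0172], [-0.0008, 0.0173], [0.0008, 0.0173], [0.0023, 0.0172], [0.0038, 0.0169], [0.0052, 0.0165]]
```

```bash
python3 -m crank '[{"dx":-0.0143,"dy":0.0019,"dz":0,"yaw":-1},{"dx":-0.0165,"dy":0.0052,"dz":0,"yaw":-1},{"dx":-0.016,"dy":0.0066,"dz":0,"yaw":-1},{"dx":-0.0154,"dy":0.008,"dz":0,"yaw":-1},{"dx":-0.0146,"dy":0.0093,"dz":0,"yaw":-1},{"dx":-0.0138,"dy":0.0106,"dz":0,"yaw":-1},{"dx":-0.0128,"dy":0.0117,"dz":0,"yaw":-1},{"dx":-0.0117,"dy":0.0128,"dz":0,"yaw":-1},{"dx":-0.0106,"dy":0.0138,"dz":0,"yaw":-1},{"dx":-0.0093,"dy":0.0146,"dz":0,"yaw":-1}]'
python3 -m crank '[{"dx":-0.008,"dy":0.0154,"dz":0,"yaw":-1},{"dx":-0.0066,"dy":0.016,"dz":0,"yaw":-1},{"dx":-0.0052,"dy":0.0165,"dz":0,"yaw":-1},{"dx":-0.0038,"dy":0.0169,"dz":0,"yaw":-1},{"dx":-0.0023,"dy":0.0172,"dz":0,"yaw":-1},{"dx":-0.0008,"dy":0.0173,"dz":0,"yaw":-1},{"dx":0.0008,"dy":0.0173,"dz":0,"yaw":-1},{"dx":0.0023,"dy":0.0172,"dz":0,"yaw":-1},{"dx":0.0038,"dy":0.0169,"dz":0,"yaw":-1},{"dx":0,"dy":0,"dz":0,"yaw":0}]'
python3 - <<'E'
from h import *
s=telemetry.state();c=np.array([594,39.]);p=np.array(s["ee_pos"][:2]);print(polar(p,c),s["qpos"])
f=eyes.grab_frame("top")[:,:,::-1]
cv2.imwrite("pics/top4.png",cv2.resize(f[90:250,190:360],None,fx=3.5,fy=3.5,interpolation=cv2.INTER_CUBIC))
E
```

```text
time_s: 9.62
ee_pos: [459.6, -41.0, 86.3]
ee_rot: [179.9, -0.2, 28.1]
force: [0.3, -0.5, -0.4]
gripper_width: 0.4
gripper_force: 0.4
time_s: 10.88
ee_pos: [444.0, 80.2, 85.9]
ee_rot: [-179.9, -0.2, -16.6]
force: [-0.1, 0.4, -0.6]
gripper_width: 0.5
gripper_force: 0.0
(155.5, 164.6) [ 8.78402291e+00  1.53575193e+01  1.16577097e+02 -4.73428008e-03
  4.78929770e+01  1.15350889e+02]
```

View pics/top4.png

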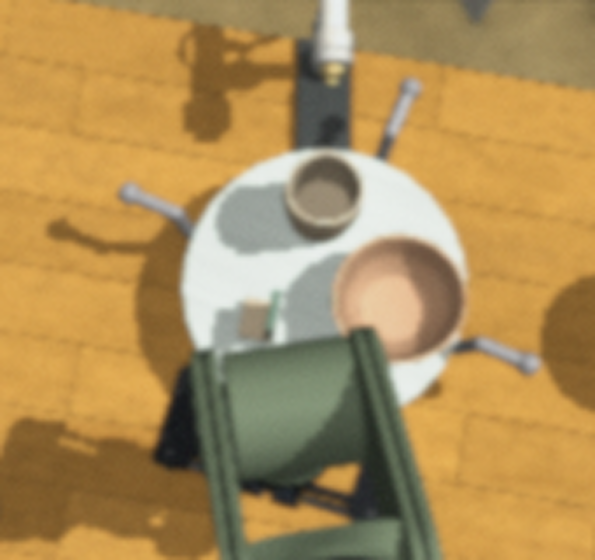

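The beaker rim is now at about (324,192), almost under the nozzle tip at (333,78). Balls at (128,192), (411,88), (529,364). Measuring what is left.

Run:
```python
from h import *
c=np.array([594,39.]);f=lambda x,y:(190+x/3.5-.36,90+y/3.5-.36)
for p in [(128,192),(411,88),(529,364)]:print("ball",polar(cast(f(*p),90),c))
print("rim",polar(cast(f(324,190),139),c),cast(f(324,190),139),"nozzle",polar(cast(f(333,78),137),c),cast(f(333,78),137))
```

```text
ball (180.1, 66.6)
ball (178.5, -23.3)
ball (177.9, -113.3)
rim (61.1, 5.4) [654.87583203  44.71601985] nozzle (155.3, -0.8) [749.32098965  36.9495613 ]
```

The beaker is at +5.4° and the spray line at -0.8°, so one push of 6° more, then back off, lift and clear out.

```bash
python3 -m crank '[{"dx":0.0022,"dy":0.0101,"dz":0,"yaw":-0.6},{"dx":0.0026,"dy":0.01,"dz":0,"yaw":-0.6},{"dx":0,"dy":0,"dz":0,"yaw":0},{"dx":-0.005,"dy":-0.014,"dz":0,"yaw":0},{"dx":0,"dy":0,"dz":0.0625,"yaw":0},{"dx":0,"dy":0,"dz":0.0625,"yaw":0},{"dx":-0.05,"dy":-0.05,"dz":0.02,"yaw":0},{"dx":-0.05,"dy":-0.05,"dz":0,"yaw":0},{"dx":0,"dy":-0.07,"dz":0,"yaw":0},{"dx":0,"dy":-0.07,"dz":0,"yaw":0}]'
python3 -m crank '[{"dx":0,"dy":-0.07,"dz":0,"yaw":0},{"dx":0,"dy":-0.07,"dz":0,"yaw":0},{"dx":0,"dy":0,"dz":0,"yaw":0},{"dx":0,"dy":0,"dz":0,"yaw":0}]'
python3 - <<'E'
from h import *
f=eyes.grab_frame("top")[:,:,::-1]
cv2.imwrite("pics/top5.png",cv2.resize(f[90:250,190:360],None,fx=3.5,fy=3.5,interpolation=cv2.INTER_CUBIC))
E
```

```text
time_s: 12.18
ee_pos: [361.4, -109.3, 200.8]
ee_rot: [180.0, -0.1, -22.6]
force: [1.6, -0.3, 0.1]
gripper_width: 0.6
gripper_force: 0.0
time_s: 12.68
ee_pos: [361.8, -219.3, 200.1]
ee_rot: [-180.0, 0.1, -22.7]
force: [0.0, 0.5, 0.0]
gripper_width: 0.4
gripper_force: 0.0
```

View pics/top5.png

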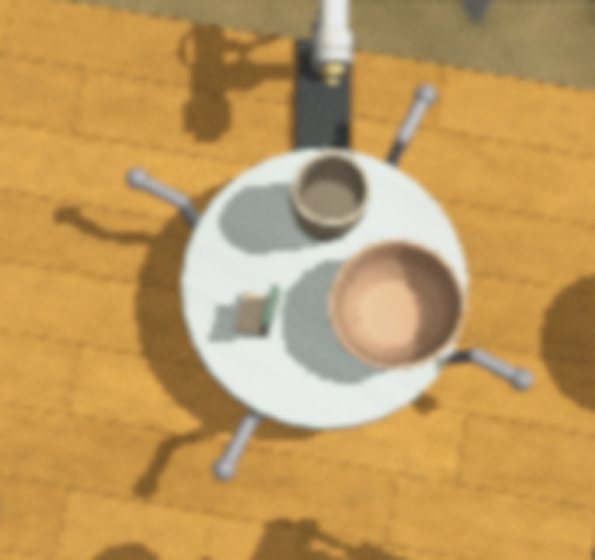

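The beaker rim at (330,190) is in line with the nozzle at (333,78), about 2 mm off the spray line. Everything stands upright and the arm is clear, so I hand in.

```bash
python3 -c "
from workcell import ticket;print(ticket.job_done())"
```

```text
the job is handed in; nothing more can be done
None
```

The job is handed in: two clockwise strokes and a 6° nudge left the beaker about 2 mm off the spray line by my measurement, with the pots upright and the arm clear; the hand-in returned no verdict.

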